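Take a keyway depth reading

ROBOT

A 6-joint arm with a two-finger parallel gripper is mounted at the origin on a cart in front of the work surface, level with it; the furniture and walls round the work are solid. World frame = base frame: x ahead of the robot, y to its left, z up, the work surface at z = 0. Lengths are in mm, angles in rad, forces in N, time in s.
With the tool pointing down it reaches from about 275 to 750 mm from the base axis. Payload 10.2 kg.
Tool frame: the origin (TCP) lies midway between the tips of the shut fingers; the grasp point (between the pads) lies 19 mm behind it; x points along the fingers, y is the direction in which the jaws open and shut, and the axes are right-handed (so a half turn about x gives the same grasp; the last joint's range is limited). The gripper opens to 85 mm and grips with 20 to 120 N. Pads are 22 mm wide; open, the fingers measure 114 mm over their backs; the gripper's body (76 mm by 85 mm) begins 54 mm behind the grasp point. The pads swing forward as they close: fully open they stand 13 mm farther back than shut.
Start: joints at [-1.489, 0.313, 1.498, -0, 1.331, -0.223], TCP at [157.541, -500.811, 231.294] pointing down, gripper open.
Joint ranges: [-2.94, 2.94], [-0.97, 2.17], [0.19, 2.56], [-1.23, 4.37], [0.02, 3.11], [-2.88, 2.88]. Speed limits (rad/s): [2.39, 2.39, 3.01, 3.14, 3.14, 3.14].

INTERFACE

Orientations are given as a unit quaternion [w, x, y, z].
In Python, from rig import sense, capture, get_calibration, finish_job gives the robot as it stands.
- The arm moves only by the tool jog_arm, never from a script. Its argument "increments" is a list of rows, each an object of numbers: "rx", "ry", "rz": the turn, a rotation vector about the tool's x, y, z in rad; "x", "y", "z": the shift along the tool's x, y, z in mm; "hand": the finger opening in mm, from 0 to 85.4. A call has 1 to 5 rows; each row shifts and turns the commanded pose from where the row before left it, along the tool's axes as they then stand; what a row does not reach is not made up. A row lasts 1/8 s, in which the tool goes at most 62.5 mm and 10.7 degrees, less where a joint would pass 70% of its speed; a pose out of reach is approached as far as the arm can. A call with a gripper value outside its range is refused whole. The fingers move at their own pace and stop on an object; "force" is the grip in N (left out, the last holds). Time passes only in rows, so rows that do not move let the fingers close. It gives the time, the measured TCP pose, the force and the opening at its end, in the units of the state.
- sense(): the state, without advancing time (a new reading comes with each control period).
- capture(name): name is "side" or "top" or "wrist"; returns the picture (480x640x3 uint8, red, green, blue); there is no depth.
- get_calibration(name): a dict with "camera_matrix" (3x3 intrinsics, pixels), "R" (3x3) and "t" (3): a world point X has camera coordinates R X + t; the wrist camera has in their place "T_tool_cam" (4x4, takes a point from camera to tool coordinates, whose origin is the TCP and whose axes are the tool frame's). Camera axes: x right, y down, z forward; pixel columns grow to the right and rows downward; lengths in mm; the calibration is good to about 2 mm. A picture is of the moment at which its call begins: read the wrist's pose just before it. get_calibration takes no time and is no camera call.
- finish_job(): hands the job in, once; it reports no verdict.
The state is a dict: "time_s": time; "joints": joint angles; "dq": joint speeds; "tau": joint torques, N m; "eef_pos": TCP position; "ee_rot": TCP orientation; "force": force on the tool from outside, world axes, zero at the start; "wrist_torque": the same for the moment, N m; "grip_width": opening from 0.0 (shut) to 1.0 (fully open).
Only numpy, scipy, OpenCV 4.12 (cv2) and the standard library are available. Lean on these libraries where they do the work, as an engineer would, in place of code of your own. Each camera call takes 0.05 s, during which the arm holds its last target.

TASK

Take the depth gauge from its cradle, find the keyway groove in the left-hand one of the two bolted steel blocks, and push the probe gently into that groove until the gauge's foot sits flat on the block's top. Then stand the gauge back in its cradle with the reading still on it, so that the fitter can read it off; never force the gauge, and leave the spanner, brush and marker where they lie.

Things in the scene. Friction and masses are not known exactly. Their poses are not given: they have to be found in the camera images.
- block_a: Steel block 60 mm (own x) by 100 mm (own y) by 40 mm high, bolted down, immovable. Origin: middle of its underside, z up. One 9 mm wide groove runs along own x over the full length of the top. Its centre line lies within 12 mm of the block's middle (own y -12 to +12 mm), its depth is 10 to 17 mm; neither is measured. Bolted lugs at both x ends, up to 17 mm high, reach 50 mm from the middle.
- block_b: The second steel block, like block_a outside (same sizes, axes, origin, lugs), but with its groove at another place within 12 mm of its middle and of another depth. Which block is on the left (larger world y, above 0.03 m) and which on the right changes each time.
- gauge_grip (a point): Middle of the depth gauge's aluminium column, 45 mm above the underside of its foot. Column 28 mm (gauge x) by 24 mm (gauge y), from 8 to 70 mm above the foot's underside, then a 20 mm round cap up to 75 mm. Grasp it from above across gauge y (24 mm). z up the column. About 0.27 kg; starts standing in the cradle.
- gauge_foot (a point): Middle of the flat underside of the gauge's steel foot, a bar 22 mm (gauge x) by 70 mm (gauge y) by 8 mm thick; same axes as gauge_grip. The foot must lie on the block's top on both sides of the groove.
- probe_tip (a point): Flat tip of the probe, a 5 mm steel pin that slides straight down out of the middle of the foot, 22 mm below the foot's underside when fully out.
- probe (a joint): How far the probe is pushed up into the gauge, m: 0 = fully out, 0.022 = flush; starts 0 to 2 mm. Protrusion = 22 mm less this. A spring shoe holds it where it is left: it moves only under more than about 12 N and never comes out by itself, so touch lightly while searching; pushed in beyond 22 mm less the groove's depth, the reading is lost. A pointer on the gauge's -x face moves with it.
- cradle_seat (a point): Middle of the fixed cradle's seat, 45 mm above the bench. The gauge's foot lies on it along the cradle's y, bridging two uprights (tops from 24 to 41 mm out along y, 34 mm wide along x) with the probe hanging free between them. Lips 4 mm high beyond, 6 mm clear of the foot's ends. Foot plate 60 x 92 mm, 6 mm thick.
- spanner_mid (a point): Middle of a combination spanner, 157 mm long, lying on the bench in front; bystander.
- brush_mid (a point): Middle of a paint brush, 177 mm long, lying behind the blocks; bystander.
- marker_mid (a point): Middle of a marker pen, 132 mm long, lying to the left of the blocks; bystander.
Mind the look-alikes: they are no part of the job. Leave any green look-alike of the part that bears cradle_seat alone.

How it is judged:
By the outcome, as a careful person would: the job done as asked, in the order asked, and still so for the second after the job is handed in, with the robot touching nothing.
It also fails if it takes over 72 s, if anything falls off the work surface, if the arm or the gripper's body presses on something with over 40 N, if the wrist force passes 120 N, or if a joint passes its speed limit or range.

## Working session

There is one attempt and no reset: what is moved stays moved. The work goes in short steps, Python scripts to look and compute and a tool call to move; the robot and the scene stay as the last step left them, time stands still between calls to the robot, and variables do not carry over. Pictures are saved under pics/ and viewed, and the job is handed in when it is done.

Besides the shell and the picture viewer there is one more tool, called after "Call:" as name(argument=value, ...) on one line, values as JSON. jog_arm: Moves the arm, as the interface text tells. Its arguments: {"type":"object","properties":{"increments":{"type":"array","items":{"type":"object","properties":{"rx":{"type":"number"},"ry":{"type":"number"},"rz":{"type":"number"},"x":{"type":"number"},"y":{"type":"number"},"z":{"type":"number"},"hand":{"type":"number"}}}},"force":{"type":"number"}},"required":["increments"]}

```bash
ls; mkdir -p pics; python3 - <<'E'
from rig import *
import cv2
print(sense())
for n in ("side","top","wrist"):
    cv2.imwrite(f"pics/{n}0.png",capture(n)[:,:,::-1]); print(n,get_calibration(n))
E
```

```text
pics
{'time_s': 0.0, 'joints': array([-1.48941421e+00,  3.13451702e-01,  1.49846448e+00, -1.86820104e-06,
        1.33100422e+00, -2.23408852e-01]), 'dq': array([-0.00092883, -0.00124642,  0.00121602,  0.00196614, -0.00178798,
       -0.00074088]), 'tau': array([-1.95575580e-03, -4.12264824e+01, -2.59744388e+01, -2.78787584e-04,
        4.16622934e-03,  2.35068353e-05]), 'eef_pos': array([ 157.51036663, -500.53340448,  230.72389729]), 'ee_rot': array([ 0.10687509,  0.69894409,  0.10781168, -0.69887875]), 'force': array([-0.04295543, -0.10539025, -0.63026915]), 'wrist_torque': array([-0.00629933, -0.01272545,  0.05694487]), 'grip_width': 1.0030286221679363}
side {'camera_matrix': array([[529.49762388,   0.        , 320.39370867],
       [  0.        , 529.49762388, 238.76069277],
       [  0.        ,   0.        ,   1.        ]]), 'R': array([[-0.90888412, -0.41644498,  0.0224329 ],
       [-0.24161661,  0.48195561, -0.84222337],
       [ 0.33992803, -0.77090361, -0.53866183]]), 't': array([480.12553732, 215.26852411, 890.4274341 ])}
top {'camera_matrix': array([[481.35072794,   0.  
[... 168 characters left out ...]
.00936038],
       [-0.99811123, -0.00425295, -0.06128535],
       [ 0.06132205, -0.0091168 , -0.99807639]]), 't': array([-51.78233265, 520.43815113, 909.93151121])}
wrist {'camera_matrix': array([[354.673537  ,   0.        , 312.35371268],
       [  0.        , 354.673537  , 240.17334403],
       [  0.        ,   0.        ,   1.        ]]), 'T_tool_cam': array([[-9.75645339e-04, -2.86408494e-01,  9.58107104e-01,
        -1.42983752e+02],
       [ 9.99999483e-01, -5.53614484e-04,  8.52811696e-04,
         7.32821815e-01],
       [ 2.86169456e-04,  9.58107441e-01,  2.86408887e-01,
        -7.14457910e+01],
       [ 0.00000000e+00,  0.00000000e+00,  0.00000000e+00,
         1.00000000e+00]])}
```

View pics/top0.png

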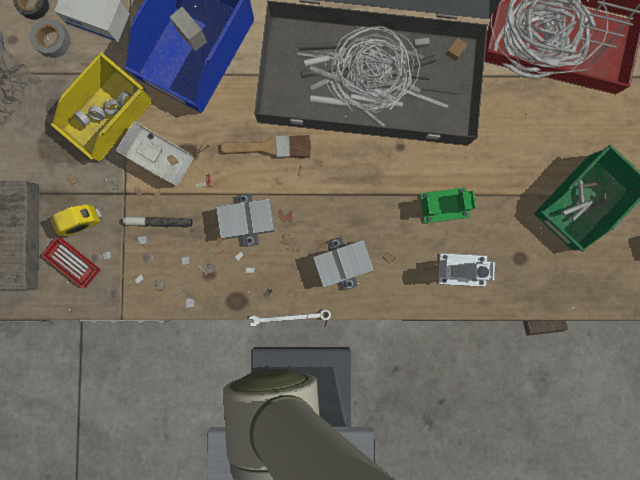

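View pics/side0.png

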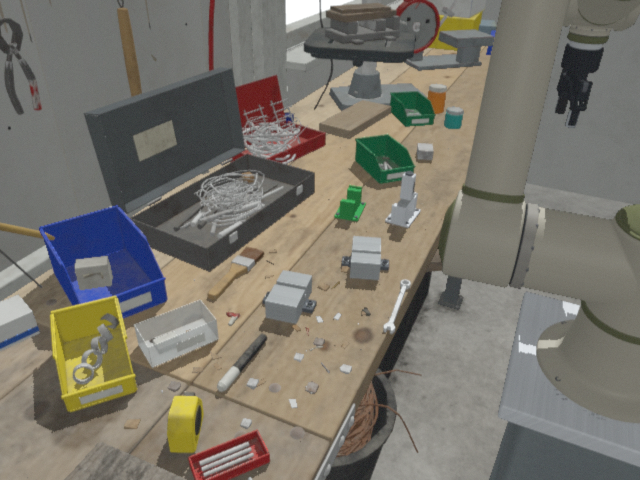

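The top view shows the left block at about (245,218), the right block at (343,262), the gauge in the white cradle at (465,270), and an empty green look-alike at (446,205). I'll zoom in on these.

```bash
python3 - <<'E'
import cv2,numpy as np
t=cv2.imread("pics/top0.png"); s=cv2.imread("pics/side0.png")
a=cv2.resize(t[180:300,410:510],None,fx=4,fy=4,interpolation=cv2.INTER_CUBIC)
b=cv2.resize(t[185:255,205:285],None,fx=5,fy=5,interpolation=cv2.INTER_CUBIC)
c=np.zeros((480,800,3),np.uint8);c[:480,:400]=a;c[:350,400:800]=b;cv2.imwrite("pics/z1.png",c)
a=cv2.resize(s[160:240,330:430],None,fx=4,fy=4,interpolation=cv2.INTER_CUBIC)
b=cv2.resize(s[260:330,250:330],None,fx=5,fy=5,interpolation=cv2.INTER_CUBIC)
c=np.zeros((480,800,3),np.uint8);c[:320,:400]=a;c[:350,400:800]=b;cv2.imwrite("pics/z2.png",c)
E
```

```text
(no output)
```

View pics/z1.png

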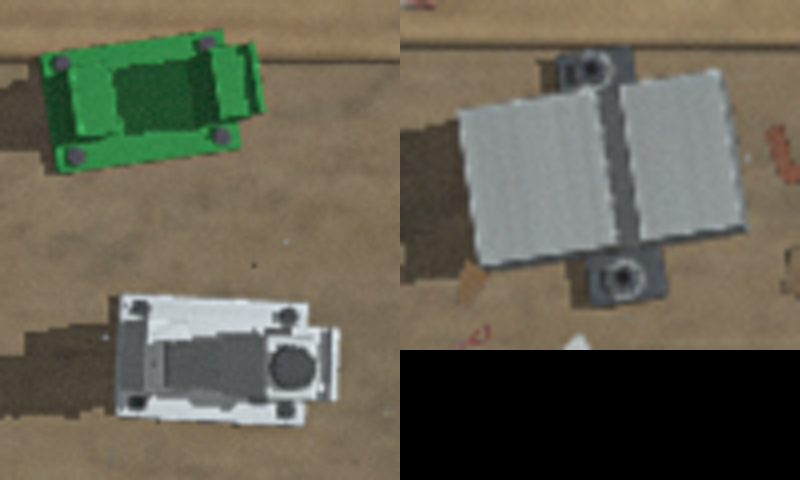

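View pics/z2.png

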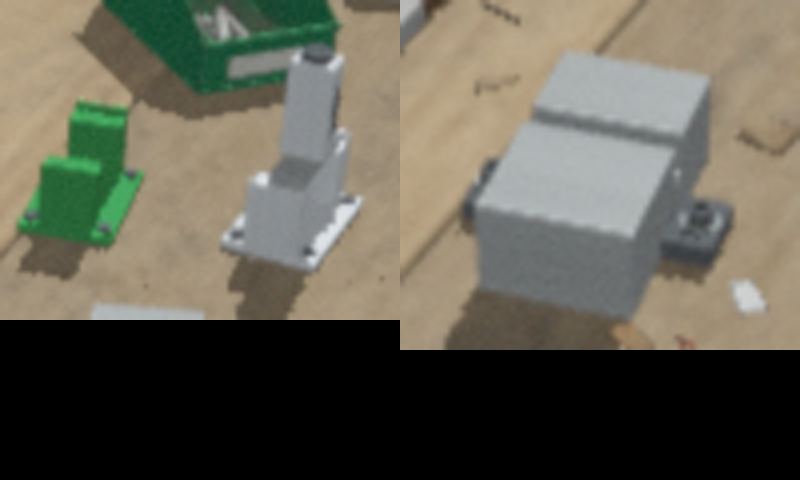

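View pics/wrist0.png

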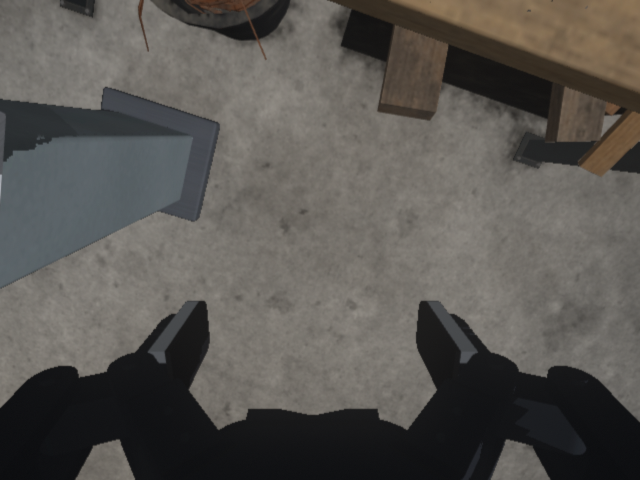

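```bash
cat > h.py <<'E'
import numpy as np, cv2
from scipy.spatial.transform import Rotation as Ro
from rig import *
def Rt(s): q=s['ee_rot']; return Ro.from_quat([q[1],q[2],q[3],q[0]]).as_matrix()
def ray(name,px,s=None):
    c=get_calibration(name); d=np.linalg.inv(c['camera_matrix'])@np.array([px[0],px[1],1.])
    if name=='wrist':
        T=c['T_tool_cam']; R=Rt(s); return s['eef_pos']+R@T[:3,3], R@T[:3,:3]@d
    return -c['R'].T@c['t'], c['R'].T@d
def onz(name,px,z,s=None):
    o,d=ray(name,px,s); return o+d*(z-o[2])/d[2]
def proj(name,X,s=None):
    c=get_calibration(name);X=np.array(X,float)
    if name=='wrist':
        T=c['T_tool_cam']; R=Rt(s); p=T[:3,:3].T@(R.T@(X-s['eef_pos'])-T[:3,3])
    else: p=c['R']@X+c['t']
    q=c['camera_matrix']@p; return q[:2]/q[2]
def st():
    s=sense(); R=Rt(s)
    print('t',round(s['time_s'],3),'pos',s['eef_pos'].round(1),'x',R[:,0].round(3),'y',R[:,1].round(3),'F',s['force'].round(1),'g',round(s['grip_width'],3))
    return s
E
python3 - <<'E'
from h import *
s=st(); R=Rt(s);print(R.round(3))
f=lambda u,v:(410+u/4,180+v/4)
P=[onz('top',f(*p),6) for p in((121,295),(308,303),(303,425),(117,412))]
print(np.round(P,1),np.mean(P,0))
print('cap',onz('top',f(293,367),120).round(1), 'side cap', onz('side',(330+320/4,160+53/4),120).round(1))
g=lambda u,v:(205+u/5,185+v/5)
Q=[onz('top',g(*p),40) for p in((458,110),(720,70),(745,228),(483,265))]
Q=[onz('top',g(p[0]-400,p[1]),40) for p in((458,110),(720,70),(745,228),(483,265))]
print(np.round(Q,1),np.mean(Q,0))
print('groove',[onz('top',g(*p),40).round(1) for p in ((210,88),(228,240))])
E
```

```text
t 0.15 pos [ 157.5 -500.6  230.9] x [-0.     0.001 -1.   ] y [ 0.3   -0.954 -0.001] F [ 0.3 -0.1  0.1] g 0.999
[[-0.     0.3   -0.954]
 [ 0.001 -0.954 -0.3  ]
 [-1.    -0.001 -0.   ]]
[[ 488.4 -290.5    6. ]
 [ 484.8 -381.7    6. ]
 [ 425.7 -378.2    6. ]
 [ 431.7 -287.9    6. ]] [ 457.64020214 -334.61258652    6.        ]
cap [ 455.  -333.3  120. ] side cap [ 451.6 -326.6  120. ]
[[573.6 138.5  40. ]
 [589.2  40.3  40. ]
 [529.6  30.4  40. ]
 [515.3 128.2  40. ]] [551.93112946  84.33319504  40.        ]
groove [array([582.2,  81.6,  40. ]), array([524.9,  74.1,  40. ])]
```

Call:
jog_arm(increments=[{"x": 0, "y": -12, "z": -50}, {"x": 0, "y": -12, "z": -56}, {"x": 0, "y": -12, "z": -56}, {"x": 0, "y": -12, "z": -56}, {"x": 0, "y": -12, "z": -56}], force=40)

```text
schema error: expected keys rx, ry, rz, x, y, z, hand
```

Call:
jog_arm(increments=[{"x": 0, "y": -10, "z": -50}, {"rx": 0.12}, {"rx": 0.12}, {"rx": 0.115}, {}])

```text
schema error: expected keys rx, ry, rz, x, y, z, hand
```

```bash
python3 - <<'E'
from h import *
s=st(); im=capture('wrist');cv2.imwrite('pics/w1.png',im[:,:,::-1])
print(s['joints'])
for X in ((455,-333,120),(455,-333,45)): print(proj('wrist',X,s))
E
```

```text
t 0.15 pos [ 157.5 -500.6  230.9] x [-0.     0.001 -1.   ] y [ 0.3   -0.954 -0.001] F [ 0.3 -0.1  0.1] g 0.999
[-1.48936735e+00  3.13329762e-01  1.49826013e+00  2.54783165e-05
  1.33102518e+00 -2.23413128e-01]
[ 161.413622   -444.02889954]
[ 206.61897464 -270.84668829]
```

View pics/w1.png

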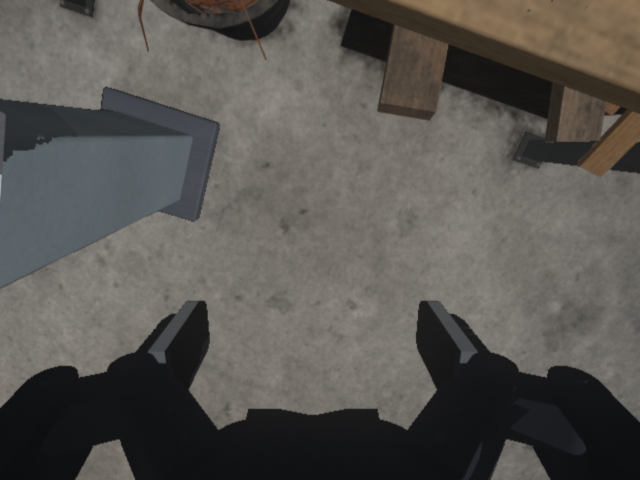

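Call:
jog_arm(increments=[{"rx": 0, "ry": 0, "rz": 0, "hand": 85, "x": 0, "y": -12, "z": -50}, {"rx": 0, "ry": 0, "rz": 0, "hand": 85, "x": 0, "y": -12, "z": -56}, {"rx": 0, "ry": 0, "rz": 0, "hand": 85, "x": 0, "y": -12, "z": -56}, {"rx": 0, "ry": 0, "rz": 0, "hand": 85, "x": 0, "y": -12, "z": -56}, {"rx": 0, "ry": 0, "rz": 0, "hand": 85, "x": 0, "y": -12, "z": -56}], force=40)

```text
time_s: 0.82
eef_pos: [402.4, -360.2, 231.3]
ee_rot: [-0.107, -0.699, -0.107, 0.699]
force: [-0.9, 0.3, -0.4]
grip_width: 0.993
```

Call:
jog_arm(increments=[{"rx": 0, "ry": 0, "rz": 0, "hand": 85, "x": 0, "y": -10, "z": -50}, {"rx": 0.12, "ry": 0, "rz": 0, "hand": 85, "x": 0, "y": 0, "z": 0}, {"rx": 0.12, "ry": 0, "rz": 0, "hand": 85, "x": 0, "y": 0, "z": 0}, {"rx": 0.115, "ry": 0, "rz": 0, "hand": 85, "x": 0, "y": 0, "z": 0}, {"rx": 0, "ry": 0, "rz": 0, "hand": 85, "x": 0, "y": 0, "z": 0}])

```text
time_s: 1.45
eef_pos: [445.5, -336.7, 231.1]
ee_rot: [0.017, -0.707, 0.017, 0.707]
force: [0.1, 0.3, -0.2]
grip_width: 0.995
```

```bash
python3 - <<'E'
from h import *
s=st(); im=capture('wrist');cv2.imwrite('pics/w2.png',im[:,:,::-1])
print(s['joints'])
for X in ((455,-333,120),(455,-333,45)): print(proj('wrist',X,s))
E
```

```text
t 1.45 pos [ 445.5 -336.7  231.1] x [-0.  0. -1.] y [-0.049 -0.999 -0.   ] F [ 0.1  0.3 -0.2] g 0.995
[-8.56937240e-01  3.87395226e-01  1.39414524e+00 -2.53824499e-05
  1.36053462e+00  7.63026081e-01]
[304.81486614 222.79606179]
[306.41948793 203.67218975]
```

View pics/w2.png

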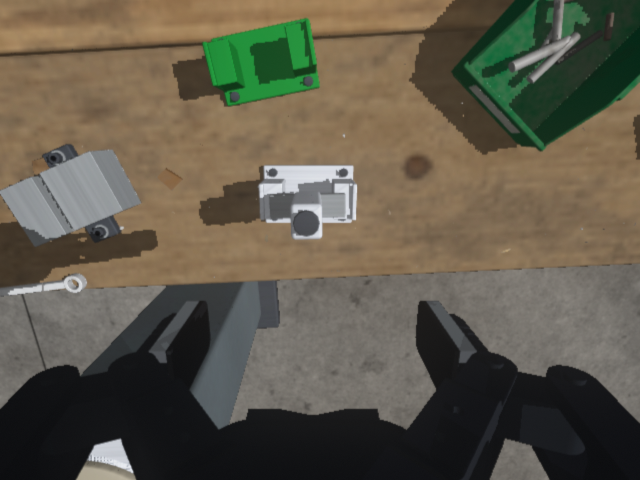

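The wrist view shows the gauge's cap at about (306,222) in the white cradle, with the yaw aligned. Next I'll refine the cap centre and the plate yaw.

```bash
python3 - <<'E'
from h import *
im=cv2.imread('pics/w2.png'); s=sense()
g=cv2.cvtColor(im,cv2.COLOR_BGR2GRAY)
c=cv2.resize(im[150:260,240:380],None,fx=5,fy=5,interpolation=cv2.INTER_CUBIC);cv2.imwrite('pics/z3.png',c)
m=(g<85).astype(np.uint8); roi=np.zeros_like(m); roi[206:240,288:324]=m[206:240,288:324]
n,l,stt,ce=cv2.connectedComponentsWithStats(roi)
for i in range(1,n): 
  if stt[i,4]>30: print(stt[i],ce[i],onz('wrist',ce[i],120,s))
E
```

```text
[293 211  25  24 476] [304.80462185 222.76680672] [ 455.04196342 -333.02851034  120.        ]
```

View pics/z3.png

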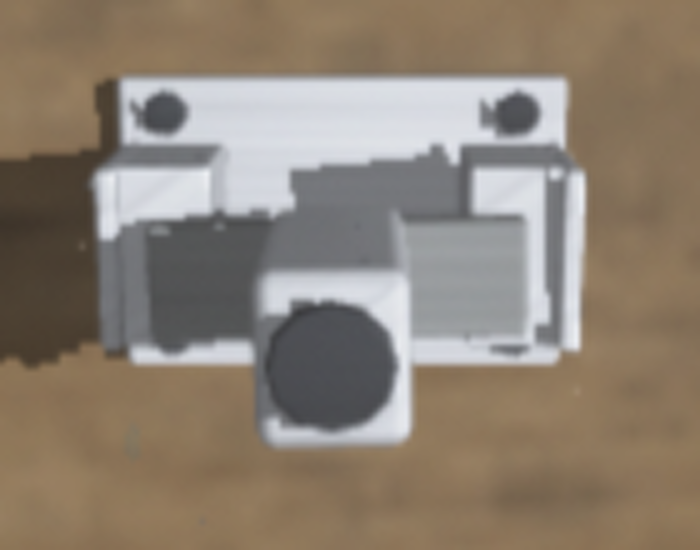

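Call:
jog_arm(increments=[{"rx": 0, "ry": 0, "rz": 0, "hand": 85, "x": 20, "y": -4, "z": -9.5}, {"rx": 0, "ry": 0, "rz": 0, "hand": 85, "x": 45, "y": 0, "z": 0}, {"rx": 0, "ry": 0, "rz": 0, "hand": 85, "x": 45, "y": 0, "z": 0}, {"rx": 0, "ry": 0, "rz": 0, "hand": 60, "x": 35, "y": 0, "z": 0}, {"rx": 0, "ry": 0, "rz": 0, "hand": 60, "x": 15, "y": 0, "z": 0}])

```text
time_s: 2.12
eef_pos: [454.7, -332.8, 69.6]
ee_rot: [0.018, -0.706, 0.016, 0.708]
force: [0.9, -0.4, -0.1]
grip_width: 0.7
```

```bash
python3 - <<'E'
from h import *
s=st(); im=capture('wrist');cv2.imwrite('pics/w3.png',im[:,:,::-1])
cv2.imwrite('pics/s3.png',cv2.resize(capture('side')[140:260,330:490,::-1],None,fx=5,fy=5,interpolation=cv2.INTER_CUBIC))
E
```

```text
t 2.125 pos [ 454.7 -332.8   69.6] x [-0.002  0.002 -1.   ] y [-0.048 -0.999 -0.002] F [ 0.9 -0.4 -0.1] g 0.7
```

View pics/w3.png

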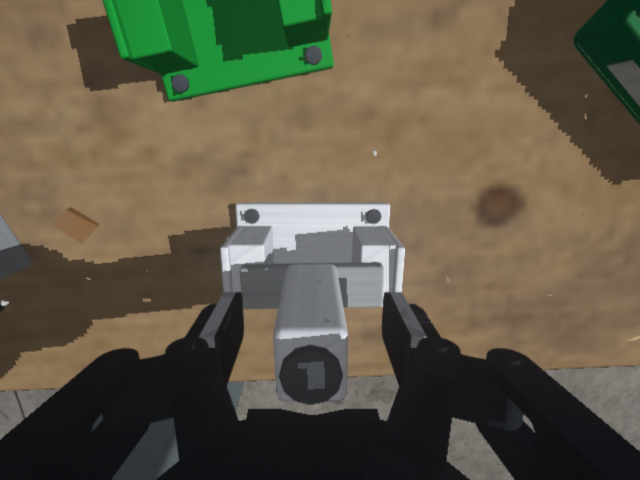

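View pics/s3.png

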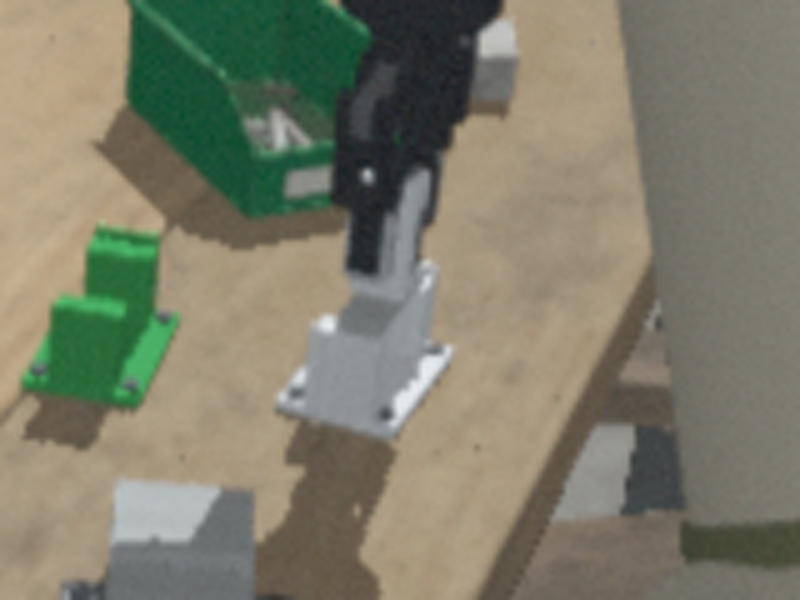

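The column is centred between the pads in the wrist view, with the cap at (311,375). I'll close on it now.

Call:
jog_arm(increments=[{"rx": 0, "ry": 0, "rz": 0, "hand": 10, "x": 0, "y": 0, "z": 0}, {"rx": 0, "ry": 0, "rz": 0, "hand": 10, "x": 0, "y": 0, "z": 0}, {"rx": 0, "ry": 0, "rz": 0, "hand": 10, "x": 0, "y": 0, "z": 0}, {"rx": 0, "ry": 0, "rz": 0, "hand": 10, "x": 0, "y": 0, "z": 0}, {"rx": 0, "ry": 0, "rz": 0, "hand": 10, "x": 0, "y": 0, "z": 0}], force=60)

```text
time_s: 2.85
eef_pos: [455.9, -333.7, 72.7]
ee_rot: [-0.017, 0.708, -0.018, -0.706]
force: [0.4, 1.3, 6.9]
grip_width: 0.274
```

```bash
python3 - <<'E'
from h import *
s=st();print(s['wrist_torque'])
im=capture('wrist');cv2.imwrite('pics/w4.png',im[:,:,::-1])
E
```

```text
t 2.85 pos [ 455.9 -333.7   72.7] x [ 0.002 -0.002 -1.   ] y [-0.05  -0.999  0.002] F [0.4 1.3 6.9] g 0.274
[0.28864285 0.04151607 0.07549474]
```

View pics/w4.png

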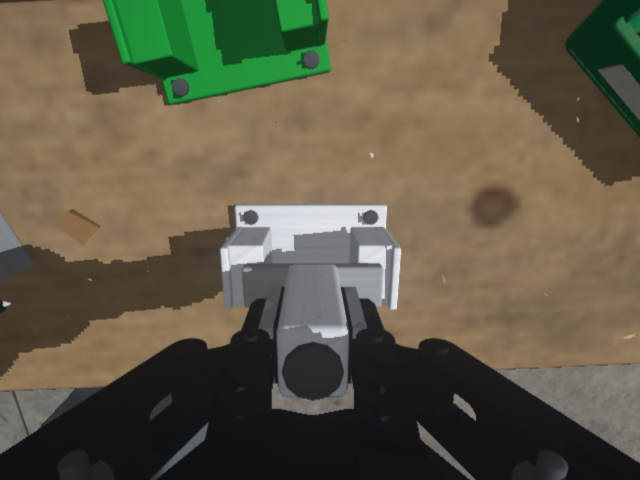

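Grasped at opening 0.274, with the foot still seated. I'll lift and carry it to the left block.

Call:
jog_arm(increments=[{"rx": 0, "ry": 0, "rz": 0, "hand": 10, "x": -8, "y": 0, "z": 0}, {"rx": 0, "ry": 0, "rz": 0, "hand": 10, "x": -25, "y": 0, "z": 0}, {"rx": 0, "ry": 0, "rz": 0, "hand": 10, "x": -35, "y": 0, "z": 0}, {"rx": 0, "ry": 0, "rz": 0, "hand": 10, "x": -22, "y": 0, "z": 0}, {"rx": 0, "ry": 0, "rz": 0, "hand": 10, "x": 0, "y": -20, "z": -3}])

```text
time_s: 3.52
eef_pos: [459.6, -314.0, 162.9]
ee_rot: [-0.017, 0.708, -0.019, -0.706]
force: [-0.2, -0.6, -3.7]
grip_width: 0.277
```

Call:
jog_arm(increments=[{"rx": 0, "ry": 0, "rz": 0, "hand": 10, "x": 0, "y": -40, "z": -8}, {"rx": 0, "ry": 0, "rz": 0, "hand": 10, "x": 0, "y": -46, "z": -8}, {"rx": 0, "ry": 0, "rz": 0, "hand": 10, "x": 0, "y": -46, "z": -8}, {"rx": 0, "ry": 0, "rz": 0, "hand": 10, "x": 0, "y": -46, "z": -8}, {"rx": 0, "ry": 0, "rz": 0, "hand": 10, "x": 0, "y": -46, "z": -8}])

```text
time_s: 4.15
eef_pos: [509.8, -89.0, 160.3]
ee_rot: [0.018, -0.706, 0.017, 0.708]
force: [0.5, 0.7, -2.5]
grip_width: 0.269
```

Call:
jog_arm(increments=[{"rx": 0, "ry": 0, "rz": 0, "hand": 10, "x": 0, "y": -46, "z": -8}, {"rx": 0, "ry": 0, "rz": 0, "hand": 10, "x": 0, "y": -46, "z": -8}, {"rx": 0, "ry": 0, "rz": 0, "hand": 10, "x": 0, "y": -40, "z": -8}, {"rx": 0, "ry": 0, "rz": 0, "hand": 10, "x": 0, "y": -25, "z": -8}, {"rx": -0.05, "ry": 0, "rz": 0, "hand": 10, "x": 0, "y": -10, "z": -4}])

```text
time_s: 4.78
eef_pos: [554.0, 75.1, 160.3]
ee_rot: [-0.002, -0.706, -0.002, 0.708]
force: [-0.2, 0.0, -3.4]
grip_width: 0.274
```

Call:
jog_arm(increments=[{"rx": -0.08, "ry": 0, "rz": 0, "hand": 10, "x": 0, "y": 0, "z": 0}, {"rx": -0.06, "ry": 0, "rz": 0, "hand": 10, "x": 0, "y": 0, "z": 0}, {"rx": 0, "ry": 0, "rz": 0, "hand": 10, "x": 0, "y": 0, "z": 0}])

```text
time_s: 5.15
eef_pos: [554.3, 73.0, 160.8]
ee_rot: [-0.05, -0.705, -0.05, 0.706]
force: [-0.1, -0.4, -2.5]
grip_width: 0.278
```

```bash
python3 - <<'E'
from h import *
s=st();print(s['wrist_torque'],s['joints'])
im=capture('wrist');cv2.imwrite('pics/w5.png',im[:,:,::-1])
E
```

```text
t 5.15 pos [554.3  73.  160.8] x [-0.001 -0.    -1.   ] y [ 0.14 -0.99 -0.  ] F [-0.1 -0.4 -2.5] g 0.278
[-0.03622972  0.01321294  0.0150294 ] [-7.85507193e-02  4.49827050e-01  1.49198103e+00 -1.09760889e-04
  1.20095772e+00  1.35206194e+00]
```

View pics/w5.png

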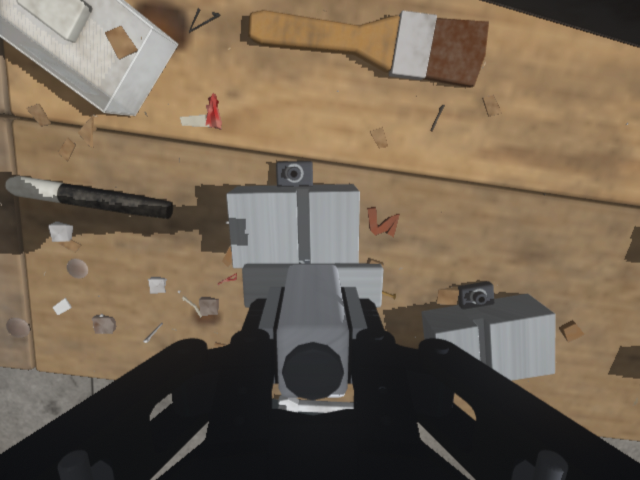

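The left block's groove runs at about u 298–310, rows 188–262. The foot's far edge spans (243,265) to (383,262). I'll measure the edges.

```bash
cat > gr.py <<'E'
from h import *
def groove(fn,s,r0,r1,u0,u1,z=40,show=True):
    g=cv2.cvtColor(cv2.imread(fn),cv2.COLOR_BGR2GRAY).astype(float)
    g=cv2.GaussianBlur(g,(1,5),0) if False else cv2.blur(g,(1,5))
    L=[];Rr=[]
    for v in range(r0,r1,3):
        d=np.diff(g[v,u0:u1]); i=int(np.argmin(d)); 
        lo=np.argmin(d); hi=lo+np.argmax(d[lo:])
        def sub(k,sg):
            w=np.maximum(sg*d[max(0,k-1):k+2],0);return (w*np.arange(max(0,k-1),max(0,k-1)+len(w))).sum()/w.sum()+.5+u0
        L.append((sub(lo,-1),v));Rr.append((sub(hi,1),v))
    if show: print([ (v,round(a,1),round(b,1)) for (a,v),(b,_) in zip(L,Rr)])
    W=lambda A:np.array([onz('wrist',p,z,s) for p in A])
    return W(L),W(Rr)
E
python3 - <<'E'
from gr import *
s=st();R=Rt(s)
L,Rr=groove('pics/w5.png',s,194,255,285,325)
for A in (L,Rr):
    T=(A-s['eef_pos'])@R; p=np.polyfit(T[:,2],T[:,1],1); print('tool y = ',p,'ang deg',np.degrees(np.arctan(p[0])), T[[0,-1]].round(1))
im=cv2.imread('pics/w5.png')
cv2.imwrite('pics/z5.png',cv2.resize(im[150:300,210:400],None,fx=4,fy=4,interpolation=cv2.INTER_CUBIC))
# expected foot edges
for yy in(-35,35):
    for zz in(-11,):
        for h in (26-8,26): print(yy,h,proj('wrist',s['eef_pos']+R@np.array([h,yy,zz]),s))
print([ (onz('wrist',p,40,s)-s['eef_pos'])@R for p in ((228,190),(358,184))])
E
```

```text
t 5.2 pos [554.4  73.  160.9] x [-0.001 -0.    -1.   ] y [ 0.139 -0.99  -0.   ] F [ 0.7 -0.4 -2.5] g 0.276
[(194, np.float64(296.2), np.float64(308.6)), (197, np.float64(296.2), np.float64(308.7)), (200, np.float64(296.3), np.float64(308.8)), (203, np.float64(296.4), np.float64(308.8)), (206, np.float64(296.7), np.float64(308.9)), (209, np.float64(297.0), np.float64(309.1)), (212, np.float64(297.1), np.float64(309.1)), (215, np.float64(297.0), np.float64(309.1)), (218, np.float64(297.0), np.float64(309.2)), (221, np.float64(297.0), np.float64(309.2)), (224, np.float64(297.1), np.float64(309.2)), (227, np.float64(297.2), np.float64(309.3)), (230, np.float64(297.3), np.float64(309.3)), (233, np.float64(297.4), np.float64(309.4)), (236, np.float64(297.4), np.float64(309.4)), (239, np.float64(297.5), np.float64(309.5)), (242, np.float64(297.7), np.float64(309.6)), (245, np.float64(297.9), np.float64(309.7)), (248, np.float64(298.0), np.float64(309.8)), (251, np.float64(298.0), np.float64(309.8)), (254, np.float64(298.1), np.float64(310.1))]
tool y =  [  0.01721018 -10.34000056] ang deg 0.9859734151188903 [[120.9 -10.9 -28.8]
 [120.9 -10.   18.6]]
tool y =  [ 0.0170076  -1.06881675] ang deg 0.9743696583236131 [[120.9  -1.6 -28.8]
 [120.9  -0.6  18.6]]
-35 18 [237.68785846 264.95718457]
-35 26 [240.86830634 259.36533568]
35 18 [382.37862642 264.8767133 ]
35 26 [379.3718193  259.28982028]
[array([120.87951072, -61.62127842, -31.791263  ]), array([120.86435206,  35.05055687, -36.20834803])]
```

View pics/z5.png

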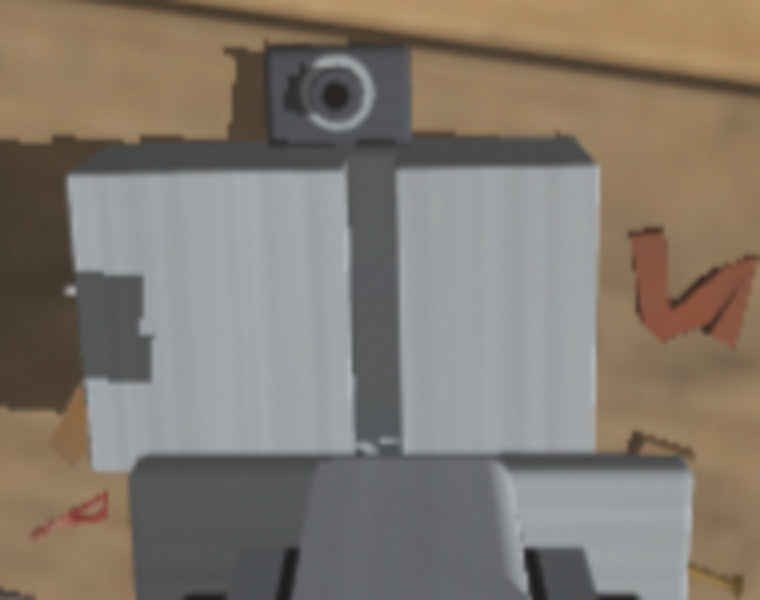

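Call:
jog_arm(increments=[{"rx": -0.017, "ry": 0, "rz": 0, "hand": 10, "x": 10, "y": -7, "z": -2}, {"rx": 0, "ry": 0, "rz": 0, "hand": 10, "x": 20, "y": 0, "z": 0}, {"rx": 0, "ry": 0, "rz": 0, "hand": 10, "x": 18, "y": 0, "z": 0}, {"rx": 0, "ry": 0, "rz": 0, "hand": 10, "x": 7, "y": 0, "z": 0}, {"rx": 0, "ry": 0, "rz": 0, "hand": 10, "x": 0, "y": 0, "z": 0}])

```text
time_s: 5.82
eef_pos: [555.7, 80.6, 105.9]
ee_rot: [-0.055, -0.705, -0.056, 0.705]
force: [-0.6, 0.3, -2.0]
grip_width: 0.278
```

```bash
python3 - <<'E'
from gr import *
s=st()
im=capture('wrist')[:,:,::-1];cv2.imwrite('pics/w6.png',im)
cv2.imwrite('pics/z6.png',cv2.resize(im[130:330,190:440],None,fx=3,fy=3,interpolation=cv2.INTER_CUBIC))
cv2.imwrite('pics/s6.png',cv2.resize(capture('side')[200:330,240:400,::-1],None,fx=4,fy=4,interpolation=cv2.INTER_CUBIC))
E
```

```text
t 5.825 pos [555.7  80.6 105.9] x [-0.001  0.    -1.   ] y [ 0.156 -0.988 -0.   ] F [-0.6  0.3 -2. ] g 0.278
```

View pics/z6.png

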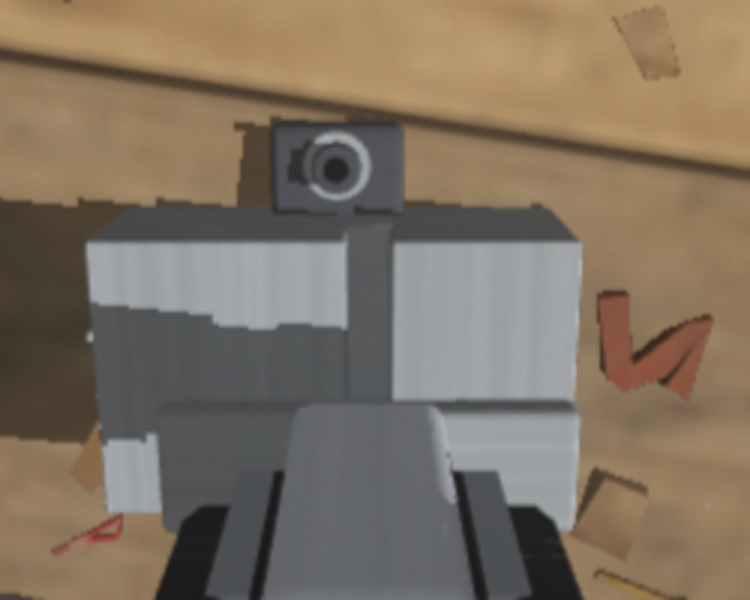

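View pics/s6.png

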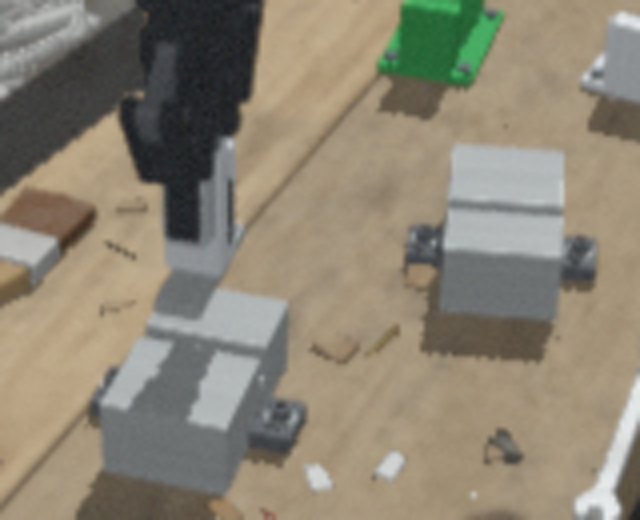

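The foot's middle is at u≈313.5 and the groove's middle at u≈313.3, so they line up. I'll descend gently, watching the force.

Call:
jog_arm(increments=[{"rx": 0, "ry": 0, "rz": 0, "hand": 10, "x": 6, "y": 0, "z": 0}, {"rx": 0, "ry": 0, "rz": 0, "hand": 10, "x": 5, "y": 0, "z": 0}, {"rx": 0, "ry": 0, "rz": 0, "hand": 10, "x": 2, "y": 0, "z": 0}, {"rx": 0, "ry": 0, "rz": 0, "hand": 10, "x": 0, "y": 0, "z": 0}])

```text
time_s: 6.42
eef_pos: [555.8, 80.4, 93.2]
ee_rot: [-0.055, -0.705, -0.055, 0.705]
force: [-0.4, 1.2, -2.3]
grip_width: 0.278
```

Call:
jog_arm(increments=[{"rx": 0, "ry": 0, "rz": 0, "hand": 10, "x": 1, "y": 0, "z": 0}, {"rx": 0, "ry": 0, "rz": 0, "hand": 10, "x": 1, "y": 0, "z": 0}])

```text
time_s: 6.68
eef_pos: [555.9, 80.4, 91.3]
ee_rot: [0.055, 0.705, 0.055, -0.705]
force: [-0.9, 0.2, -2.8]
grip_width: 0.274
```

Call:
jog_arm(increments=[{"rx": 0, "ry": 0, "rz": 0, "hand": 10, "x": 1, "y": 0, "z": 0}, {"rx": 0, "ry": 0, "rz": 0, "hand": 10, "x": 0, "y": 0, "z": 0}])

```text
time_s: 6.92
eef_pos: [555.8, 80.4, 90.2]
ee_rot: [-0.055, -0.705, -0.055, 0.705]
force: [0.5, -0.5, -1.5]
grip_width: 0.273
```

Call:
jog_arm(increments=[{"rx": 0, "ry": 0, "rz": 0, "hand": 10, "x": 1, "y": 0, "z": 0}, {"rx": 0, "ry": 0, "rz": 0, "hand": 10, "x": 0, "y": 0, "z": 0}])

```text
time_s: 7.18
eef_pos: [555.8, 80.4, 89.2]
ee_rot: [-0.055, -0.705, -0.055, 0.705]
force: [-0.1, -0.3, -2.3]
grip_width: 0.276
```

Call:
jog_arm(increments=[{"rx": 0, "ry": 0, "rz": 0, "hand": 10, "x": 0.8, "y": 0, "z": 0}, {"rx": 0, "ry": 0, "rz": 0, "hand": 10, "x": 0, "y": 0, "z": 0}])

```text
time_s: 7.42
eef_pos: [555.8, 80.4, 88.5]
ee_rot: [-0.055, -0.705, -0.055, 0.705]
force: [-0.2, -0.9, -2.4]
grip_width: 0.273
```

Call:
jog_arm(increments=[{"rx": 0, "ry": 0, "rz": 0, "hand": 10, "x": 0.8, "y": 0, "z": 0}, {"rx": 0, "ry": 0, "rz": 0, "hand": 10, "x": 0, "y": 0, "z": 0}])

```text
time_s: 7.68
eef_pos: [555.8, 80.5, 87.6]
ee_rot: [-0.055, -0.705, -0.055, 0.705]
force: [0.6, 0.8, -3.3]
grip_width: 0.275
```

Call:
jog_arm(increments=[{"rx": 0, "ry": 0, "rz": 0, "hand": 10, "x": 0.8, "y": 0, "z": 0}, {"rx": 0, "ry": 0, "rz": 0, "hand": 10, "x": 0, "y": 0, "z": 0}])

```text
time_s: 7.92
eef_pos: [555.8, 80.4, 86.8]
ee_rot: [-0.055, -0.705, -0.055, 0.705]
force: [-0.1, -1.4, -2.7]
grip_width: 0.275
```

```bash
python3 - <<'E'
from gr import *
s=st()
im=capture('wrist')[:,:,::-1];cv2.imwrite('pics/w7.png',im)
cv2.imwrite('pics/z7.png',cv2.resize(im[130:330,190:440],None,fx=3,fy=3,interpolation=cv2.INTER_CUBIC))
cv2.imwrite('pics/s7.png',cv2.resize(capture('side')[230:330,240:340,::-1],None,fx=6,fy=6,interpolation=cv2.INTER_CUBIC))
E
```

```text
t 7.925 pos [555.8  80.4  86.8] x [-0.  0. -1.] y [ 0.156 -0.988 -0.   ] F [-0.1 -1.4 -2.7] g 0.275
```

View pics/z7.png

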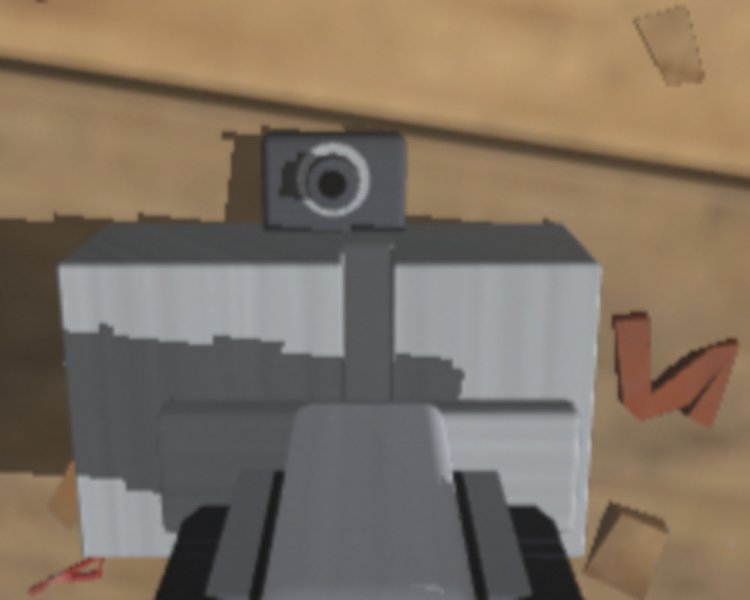

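View pics/s7.png

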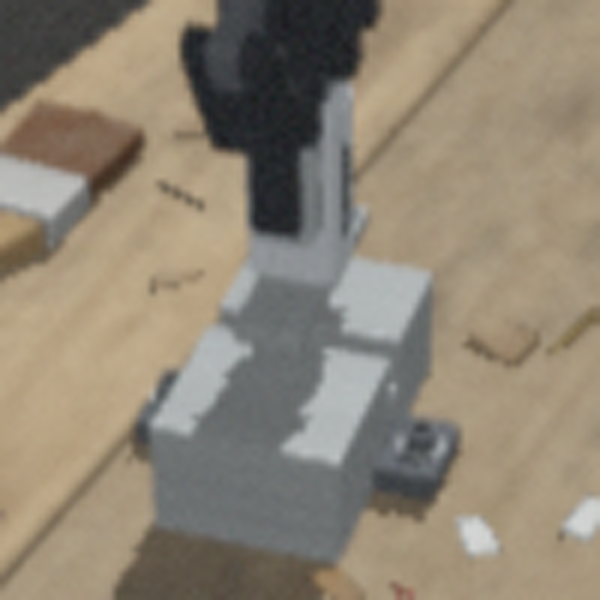

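Groove and foot centres still coincide (crop u 369 vs 370). I'll keep going down.

Call:
jog_arm(increments=[{"rx": 0, "ry": 0, "rz": 0, "hand": 10, "x": 0.8, "y": 0, "z": 0}, {"rx": 0, "ry": 0, "rz": 0, "hand": 10, "x": 0, "y": 0, "z": 0}])

```text
time_s: 8.28
eef_pos: [555.7, 80.5, 86.0]
ee_rot: [-0.055, -0.705, -0.055, 0.705]
force: [0.2, 0.1, -3.1]
grip_width: 0.275
```

Call:
jog_arm(increments=[{"rx": 0, "ry": 0, "rz": 0, "hand": 10, "x": 1, "y": 0, "z": 0}, {"rx": 0, "ry": 0, "rz": 0, "hand": 10, "x": 0, "y": 0, "z": 0}])

```text
time_s: 8.52
eef_pos: [555.8, 80.4, 85.0]
ee_rot: [-0.055, -0.705, -0.055, 0.705]
force: [-1.2, -0.5, -3.2]
grip_width: 0.273
```

Call:
jog_arm(increments=[{"rx": 0, "ry": 0, "rz": 0, "hand": 10, "x": 1, "y": 0, "z": 0}, {"rx": 0, "ry": 0, "rz": 0, "hand": 10, "x": 0, "y": 0, "z": 0}])

```text
time_s: 8.78
eef_pos: [555.8, 80.5, 84.0]
ee_rot: [-0.055, -0.705, -0.055, 0.705]
force: [0.3, 0.4, -2.9]
grip_width: 0.273
```

Call:
jog_arm(increments=[{"rx": 0, "ry": 0, "rz": 0, "hand": 10, "x": 1, "y": 0, "z": 0}, {"rx": 0, "ry": 0, "rz": 0, "hand": 10, "x": 0, "y": 0, "z": 0}])

```text
time_s: 9.02
eef_pos: [555.8, 80.4, 83.0]
ee_rot: [-0.055, -0.705, -0.055, 0.705]
force: [0.6, 0.0, -3.1]
grip_width: 0.271
```

Call:
jog_arm(increments=[{"rx": 0, "ry": 0, "rz": 0, "hand": 10, "x": 1, "y": 0, "z": 0}, {"rx": 0, "ry": 0, "rz": 0, "hand": 10, "x": 0, "y": 0, "z": 0}])

```text
time_s: 9.28
eef_pos: [555.8, 80.4, 82.0]
ee_rot: [-0.055, -0.705, -0.055, 0.705]
force: [-0.5, 0.2, -3.4]
grip_width: 0.275
```

Call:
jog_arm(increments=[{"rx": 0, "ry": 0, "rz": 0, "hand": 10, "x": 1, "y": 0, "z": 0}, {"rx": 0, "ry": 0, "rz": 0, "hand": 10, "x": 0, "y": 0, "z": 0}])

```text
time_s: 9.52
eef_pos: [555.8, 80.4, 81.0]
ee_rot: [-0.055, -0.705, -0.055, 0.705]
force: [0.6, 0.3, -2.2]
grip_width: 0.278
```

Call:
jog_arm(increments=[{"rx": 0, "ry": 0, "rz": 0, "hand": 10, "x": 1, "y": 0, "z": 0}, {"rx": 0, "ry": 0, "rz": 0, "hand": 10, "x": 0, "y": 0, "z": 0}])

```text
time_s: 9.78
eef_pos: [555.8, 80.4, 80.0]
ee_rot: [-0.055, -0.705, -0.055, 0.705]
force: [-0.4, 0.7, -3.1]
grip_width: 0.272
```

Call:
jog_arm(increments=[{"rx": 0, "ry": 0, "rz": 0, "hand": 10, "x": 1, "y": 0, "z": 0}, {"rx": 0, "ry": 0, "rz": 0, "hand": 10, "x": 0, "y": 0, "z": 0}])

```text
time_s: 10.02
eef_pos: [555.8, 80.4, 79.0]
ee_rot: [-0.055, -0.705, -0.055, 0.705]
force: [-0.2, 0.0, -2.9]
grip_width: 0.27
```

Call:
jog_arm(increments=[{"rx": 0, "ry": 0, "rz": 0, "hand": 10, "x": 1, "y": 0, "z": 0}, {"rx": 0, "ry": 0, "rz": 0, "hand": 10, "x": 0, "y": 0, "z": 0}])

```text
time_s: 10.28
eef_pos: [555.8, 80.4, 78.0]
ee_rot: [-0.055, -0.705, -0.055, 0.705]
force: [-0.1, -0.6, -3.4]
grip_width: 0.276
```

Call:
jog_arm(increments=[{"rx": 0, "ry": 0, "rz": 0, "hand": 10, "x": 1, "y": 0, "z": 0}, {"rx": 0, "ry": 0, "rz": 0, "hand": 10, "x": 0, "y": 0, "z": 0}])

```text
time_s: 10.52
eef_pos: [555.8, 80.5, 77.0]
ee_rot: [-0.055, -0.705, -0.055, 0.705]
force: [-0.2, -0.3, -2.2]
grip_width: 0.277
```

Call:
jog_arm(increments=[{"rx": 0, "ry": 0, "rz": 0, "hand": 10, "x": 1, "y": 0, "z": 0}, {"rx": 0, "ry": 0, "rz": 0, "hand": 10, "x": 0, "y": 0, "z": 0}])

```text
time_s: 10.78
eef_pos: [555.8, 80.5, 76.0]
ee_rot: [-0.055, -0.705, -0.055, 0.705]
force: [0.3, 0.7, -2.2]
grip_width: 0.274
```

Call:
jog_arm(increments=[{"rx": 0, "ry": 0, "rz": 0, "hand": 10, "x": 0.8, "y": 0, "z": 0}, {"rx": 0, "ry": 0, "rz": 0, "hand": 10, "x": 0, "y": 0, "z": 0}])

```text
time_s: 11.02
eef_pos: [555.8, 80.5, 75.2]
ee_rot: [-0.055, -0.705, -0.055, 0.705]
force: [-0.0, -0.9, -2.6]
grip_width: 0.274
```

Call:
jog_arm(increments=[{"rx": 0, "ry": 0, "rz": 0, "hand": 10, "x": 0.8, "y": 0, "z": 0}, {"rx": 0, "ry": 0, "rz": 0, "hand": 10, "x": 0, "y": 0, "z": 0}])

```text
time_s: 11.28
eef_pos: [555.8, 80.4, 74.4]
ee_rot: [-0.055, -0.705, -0.055, 0.705]
force: [0.1, -0.7, -2.2]
grip_width: 0.273
```

Call:
jog_arm(increments=[{"rx": 0, "ry": 0, "rz": 0, "hand": 10, "x": 0.8, "y": 0, "z": 0}, {"rx": 0, "ry": 0, "rz": 0, "hand": 10, "x": 0, "y": 0, "z": 0}])

```text
time_s: 11.52
eef_pos: [555.8, 80.4, 73.6]
ee_rot: [-0.055, -0.705, -0.055, 0.705]
force: [0.3, -0.9, -1.8]
grip_width: 0.273
```

Call:
jog_arm(increments=[{"rx": 0, "ry": 0, "rz": 0, "hand": 10, "x": 0.8, "y": 0, "z": 0}, {"rx": 0, "ry": 0, "rz": 0, "hand": 10, "x": 0, "y": 0, "z": 0}])

```text
time_s: 11.78
eef_pos: [555.8, 80.4, 72.8]
ee_rot: [-0.055, -0.705, -0.055, 0.705]
force: [-0.3, 0.1, -2.2]
grip_width: 0.269
```

Call:
jog_arm(increments=[{"rx": 0, "ry": 0, "rz": 0, "hand": 10, "x": 0.8, "y": 0, "z": 0}, {"rx": 0, "ry": 0, "rz": 0, "hand": 10, "x": 0, "y": 0, "z": 0}])

```text
time_s: 12.02
eef_pos: [555.8, 80.4, 72.0]
ee_rot: [-0.055, -0.705, -0.055, 0.705]
force: [-0.5, 0.4, -2.3]
grip_width: 0.273
```

Call:
jog_arm(increments=[{"rx": 0, "ry": 0, "rz": 0, "hand": 10, "x": 0.5, "y": 0, "z": 0}, {"rx": 0, "ry": 0, "rz": 0, "hand": 10, "x": 0, "y": 0, "z": 0}])

```text
time_s: 12.28
eef_pos: [555.9, 80.5, 71.8]
ee_rot: [0.055, 0.705, 0.055, -0.705]
force: [-0.2, -0.6, 0.6]
grip_width: 0.27
```

Call:
jog_arm(increments=[{"rx": 0, "ry": 0, "rz": 0, "hand": 10, "x": 0.5, "y": 0, "z": 0}, {"rx": 0, "ry": 0, "rz": 0, "hand": 10, "x": 0, "y": 0, "z": 0}])

```text
time_s: 12.52
eef_pos: [556.0, 80.5, 71.7]
ee_rot: [0.055, 0.705, 0.055, -0.705]
force: [-2.1, -0.1, 5.6]
grip_width: 0.274
```

Call:
jog_arm(increments=[{"rx": 0, "ry": 0, "rz": 0, "hand": 10, "x": 0.5, "y": 0, "z": 0}, {"rx": 0, "ry": 0, "rz": 0, "hand": 10, "x": 0, "y": 0, "z": 0}])

```text
time_s: 12.78
eef_pos: [556.1, 80.5, 71.5]
ee_rot: [0.055, 0.705, 0.055, -0.705]
force: [-2.9, 0.5, 8.0]
grip_width: 0.273
```

```bash
python3 - <<'E'
from gr import *
s=st()
im=capture('wrist')[:,:,::-1];cv2.imwrite('pics/w8.png',im)
cv2.imwrite('pics/z8.png',cv2.resize(im[130:330,190:440],None,fx=3,fy=3,interpolation=cv2.INTER_CUBIC))
cv2.imwrite('pics/s8.png',cv2.resize(capture('side')[230:330,240:340,::-1],None,fx=6,fy=6,interpolation=cv2.INTER_CUBIC))
E
```

```text
t 12.775 pos [556.1  80.5  71.5] x [ 0.001 -0.    -1.   ] y [ 0.156 -0.988  0.   ] F [-2.9  0.5  8. ] g 0.273
```

View pics/z8.png

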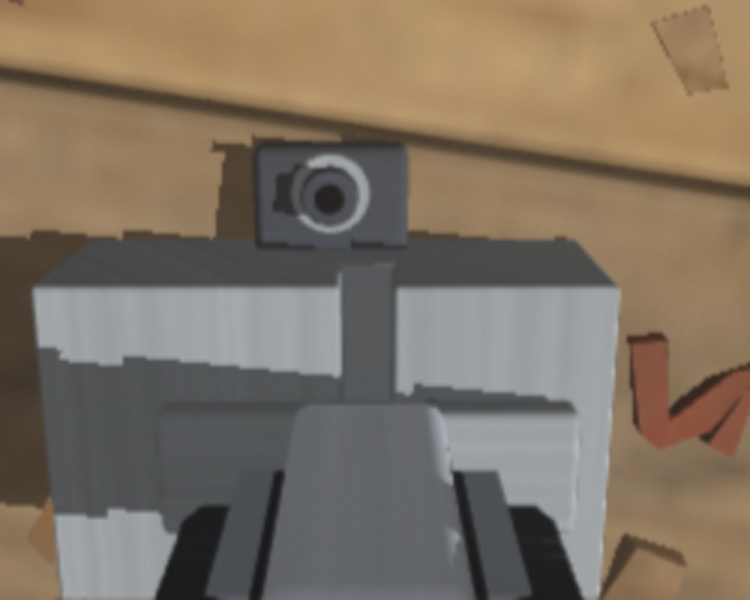

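View pics/s8.png

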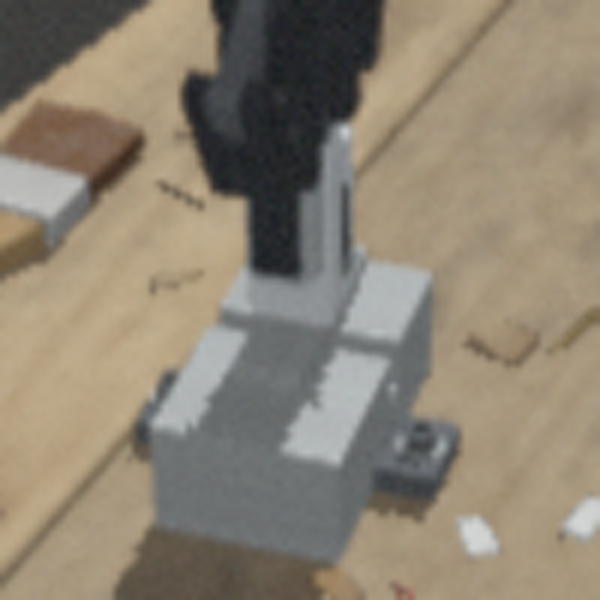

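Contact began at TCP z≈71.9, about 4 mm above where the foot should seat. That fits the probe on the groove floor. I'll press on in small steps, watching the force.

Call:
jog_arm(increments=[{"rx": 0, "ry": 0, "rz": 0, "hand": 10, "x": 0.5, "y": 0, "z": 0}, {"rx": 0, "ry": 0, "rz": 0, "hand": 10, "x": 0, "y": 0, "z": 0}])

```text
time_s: 13.12
eef_pos: [556.1, 80.5, 71.1]
ee_rot: [0.055, 0.705, 0.055, -0.705]
force: [-1.9, -0.3, 9.0]
grip_width: 0.277
```

Call:
jog_arm(increments=[{"rx": 0, "ry": 0, "rz": 0, "hand": 10, "x": 0.5, "y": 0, "z": 0}, {"rx": 0, "ry": 0, "rz": 0, "hand": 10, "x": 0, "y": 0, "z": 0}])

```text
time_s: 13.38
eef_pos: [556.1, 80.5, 70.6]
ee_rot: [0.055, 0.705, 0.055, -0.705]
force: [-3.1, 0.9, 9.0]
grip_width: 0.275
```

Call:
jog_arm(increments=[{"rx": 0, "ry": 0, "rz": 0, "hand": 10, "x": 0.5, "y": 0, "z": 0}, {"rx": 0, "ry": 0, "rz": 0, "hand": 10, "x": 0, "y": 0, "z": 0}])

```text
time_s: 13.62
eef_pos: [556.2, 80.4, 70.1]
ee_rot: [0.056, 0.705, 0.055, -0.705]
force: [-3.8, 1.2, 9.9]
grip_width: 0.273
```

The force has levelled off at about 12 N net, so the probe is sliding. Continuing.

Call:
jog_arm(increments=[{"rx": 0, "ry": 0, "rz": 0, "hand": 10, "x": 0.5, "y": 0, "z": 0}, {"rx": 0, "ry": 0, "rz": 0, "hand": 10, "x": 0, "y": 0, "z": 0}])

```text
time_s: 13.88
eef_pos: [556.2, 80.4, 69.6]
ee_rot: [0.055, 0.705, 0.055, -0.705]
force: [-3.6, 0.4, 9.2]
grip_width: 0.277
```

Call:
jog_arm(increments=[{"rx": 0, "ry": 0, "rz": 0, "hand": 10, "x": 0.5, "y": 0, "z": 0}, {"rx": 0, "ry": 0, "rz": 0, "hand": 10, "x": 0, "y": 0, "z": 0}])

```text
time_s: 14.12
eef_pos: [556.1, 80.5, 69.1]
ee_rot: [0.055, 0.705, 0.055, -0.705]
force: [-3.9, 0.2, 9.3]
grip_width: 0.271
```

Call:
jog_arm(increments=[{"rx": 0, "ry": 0, "rz": 0, "hand": 10, "x": 0.4, "y": 0, "z": 0}, {"rx": 0, "ry": 0, "rz": 0, "hand": 10, "x": 0, "y": 0, "z": 0}])

```text
time_s: 14.38
eef_pos: [556.2, 80.4, 68.7]
ee_rot: [0.055, 0.705, 0.055, -0.705]
force: [-3.2, -0.3, 9.6]
grip_width: 0.277
```

Call:
jog_arm(increments=[{"rx": 0, "ry": 0, "rz": 0, "hand": 10, "x": 0.4, "y": 0, "z": 0}, {"rx": 0, "ry": 0, "rz": 0, "hand": 10, "x": 0, "y": 0, "z": 0}])

```text
time_s: 14.62
eef_pos: [556.1, 80.5, 68.3]
ee_rot: [0.055, 0.705, 0.055, -0.705]
force: [-2.8, -0.5, 10.3]
grip_width: 0.274
```

Call:
jog_arm(increments=[{"rx": 0, "ry": 0, "rz": 0, "hand": 10, "x": 0.3, "y": 0, "z": 0}, {"rx": 0, "ry": 0, "rz": 0, "hand": 10, "x": 0, "y": 0, "z": 0}])

```text
time_s: 14.88
eef_pos: [556.2, 80.4, 68.0]
ee_rot: [0.056, 0.705, 0.055, -0.705]
force: [-2.7, -0.3, 9.7]
grip_width: 0.274
```

Call:
jog_arm(increments=[{"rx": 0, "ry": 0, "rz": 0, "hand": 10, "x": 0.3, "y": 0, "z": 0}, {"rx": 0, "ry": 0, "rz": 0, "hand": 10, "x": 0, "y": 0, "z": 0}])

```text
time_s: 15.12
eef_pos: [556.1, 80.5, 67.8]
ee_rot: [0.055, 0.705, 0.055, -0.705]
force: [-4.3, -0.1, 10.1]
grip_width: 0.273
```

Call:
jog_arm(increments=[{"rx": 0, "ry": 0, "rz": 0, "hand": 10, "x": 0.3, "y": 0, "z": 0}, {"rx": 0, "ry": 0, "rz": 0, "hand": 10, "x": 0, "y": 0, "z": 0}])

```text
time_s: 15.38
eef_pos: [556.1, 80.5, 67.8]
ee_rot: [0.056, 0.705, 0.055, -0.705]
force: [-4.9, 0.6, 12.5]
grip_width: 0.274
```

The foot lands at 67.8 as predicted. A slightly firmer press will seat it flat.

Call:
jog_arm(increments=[{"rx": 0, "ry": 0, "rz": 0, "hand": 10, "x": 0.4, "y": 0, "z": 0}, {"rx": 0, "ry": 0, "rz": 0, "hand": 10, "x": 0, "y": 0, "z": 0}])

```text
time_s: 15.62
eef_pos: [556.2, 80.5, 67.8]
ee_rot: [0.056, 0.705, 0.055, -0.704]
force: [-6.4, -0.3, 16.8]
grip_width: 0.273
```

Call:
jog_arm(increments=[{"rx": 0, "ry": 0, "rz": 0, "hand": 10, "x": 0.5, "y": 0, "z": 0}, {"rx": 0, "ry": 0, "rz": 0, "hand": 10, "x": 0, "y": 0, "z": 0}])

```text
time_s: 15.88
eef_pos: [556.2, 80.5, 67.7]
ee_rot: [0.056, 0.705, 0.055, -0.704]
force: [-8.2, 0.6, 21.7]
grip_width: 0.271
```

```bash
python3 - <<'E'
from gr import *
s=st();print(s['wrist_torque'])
im=capture('wrist')[:,:,::-1];cv2.imwrite('pics/w9.png',im)
cv2.imwrite('pics/z9.png',cv2.resize(im[130:330,190:440],None,fx=3,fy=3,interpolation=cv2.INTER_CUBIC))
cv2.imwrite('pics/s9.png',cv2.resize(capture('side')[230:330,240:340,::-1],None,fx=6,fy=6,interpolation=cv2.INTER_CUBIC))
E
```

```text
t 15.875 pos [556.2  80.5  67.7] x [ 0.002 -0.    -1.   ] y [ 0.156 -0.988  0.001] F [-8.2  0.6 21.7] g 0.271
[-0.01073584  1.64910039  0.03591723]
```

View pics/z9.png

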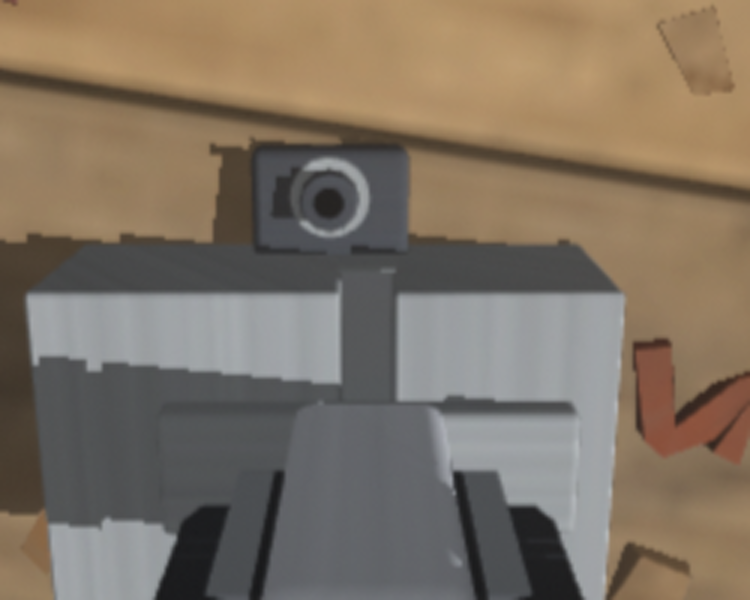

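View pics/s9.png

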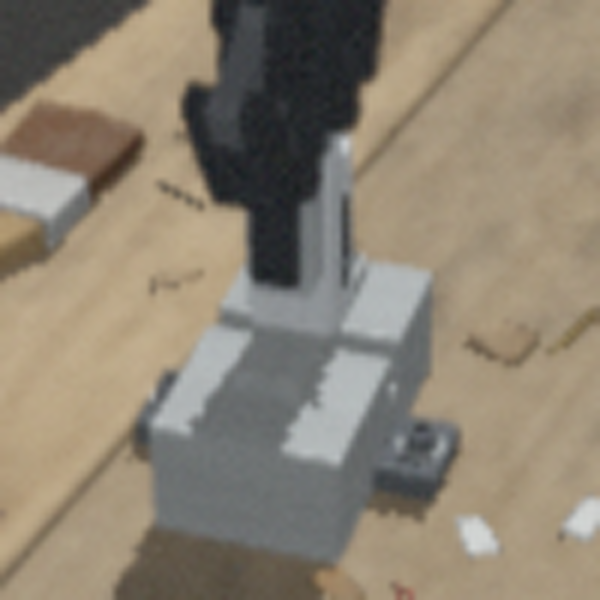

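The foot lies on the block on both sides of the groove, at TCP z 67.7 and about 24 N net. I'll lift straight up.

Call:
jog_arm(increments=[{"rx": 0, "ry": 0, "rz": 0, "hand": 10, "x": -2, "y": 0, "z": 0}, {"rx": 0, "ry": 0, "rz": 0, "hand": 10, "x": -5, "y": 0, "z": 0}, {"rx": 0, "ry": 0, "rz": 0, "hand": 10, "x": -15, "y": 0, "z": 0}, {"rx": 0, "ry": 0, "rz": 0, "hand": 10, "x": -30, "y": 0, "z": 0}, {"rx": 0, "ry": 0, "rz": 0, "hand": 10, "x": -30, "y": 0, "z": 0}])

```text
time_s: 16.6
eef_pos: [555.8, 80.4, 149.0]
ee_rot: [0.055, 0.705, 0.055, -0.705]
force: [0.9, -0.2, -2.8]
grip_width: 0.271
```

Call:
jog_arm(increments=[{"rx": 0.06, "ry": 0, "rz": 0, "hand": 10, "x": -15, "y": 0, "z": 0}, {"rx": 0.09, "ry": 0, "rz": 0, "hand": 10, "x": 0, "y": 0, "z": 0}, {"rx": 0.056, "ry": 0, "rz": 0, "hand": 10, "x": 0, "y": 0, "z": 0}, {"rx": 0, "ry": 0, "rz": 0, "hand": 10, "x": 0, "y": 0, "z": 0}])

```text
time_s: 17.1
eef_pos: [555.9, 80.4, 163.0]
ee_rot: [-0.017, 0.707, -0.017, -0.707]
force: [0.2, 0.9, -2.3]
grip_width: 0.273
```

```bash
python3 - <<'E'
from gr import *
s=st();R=Rt(s); print((R.T@(np.array([455.9,-333.7,165])-s['eef_pos'])).round(1), np.degrees(np.arctan2(R[1,1],R[0,1])))
E
```

```text
t 17.1 pos [555.9  80.4 163. ] x [ 0. -0. -1.] y [-0.049 -0.999  0.   ] F [ 0.2  0.9 -2.3] g 0.273
[ -2.  418.5  79.7] -92.79010946385004
```

Call:
jog_arm(increments=[{"rx": 0, "ry": 0, "rz": 0, "hand": 10, "x": 0, "y": 25, "z": 5}, {"rx": 0, "ry": 0, "rz": 0, "hand": 10, "x": 0, "y": 45, "z": 9}, {"rx": 0, "ry": 0, "rz": 0, "hand": 10, "x": 0, "y": 45, "z": 9}, {"rx": 0, "ry": 0, "rz": 0, "hand": 10, "x": 0, "y": 45, "z": 9}, {"rx": 0, "ry": 0, "rz": 0, "hand": 10, "x": 0, "y": 45, "z": 9}])

```text
time_s: 17.73
eef_pos: [504.4, -123.7, 162.9]
ee_rot: [-0.017, 0.707, -0.017, -0.707]
force: [0.9, -0.6, -3.1]
grip_width: 0.273
```

Call:
jog_arm(increments=[{"rx": 0, "ry": 0, "rz": 0, "hand": 10, "x": 0, "y": 45, "z": 9}, {"rx": 0, "ry": 0, "rz": 0, "hand": 10, "x": 0, "y": 45, "z": 9}, {"rx": 0, "ry": 0, "rz": 0, "hand": 10, "x": 0, "y": 45, "z": 9}, {"rx": 0, "ry": 0, "rz": 0, "hand": 10, "x": 0, "y": 45, "z": 8}, {"rx": 0, "ry": 0, "rz": 0, "hand": 10, "x": 0, "y": 25, "z": 3}])

```text
time_s: 18.35
eef_pos: [456.1, -327.0, 162.7]
ee_rot: [-0.018, 0.707, -0.018, -0.707]
force: [-0.2, 0.6, -2.2]
grip_width: 0.275
```

Call:
jog_arm(increments=[{"rx": 0, "ry": 0, "rz": 0, "hand": 10, "x": 0, "y": 8, "z": 0.5}, {"rx": 0, "ry": 0, "rz": 0, "hand": 10, "x": 0, "y": 0, "z": 0}, {"rx": 0, "ry": 0, "rz": 0, "hand": 10, "x": 0, "y": 0, "z": 0}])

```text
time_s: 18.73
eef_pos: [456.3, -331.9, 162.6]
ee_rot: [0.017, -0.707, 0.017, 0.707]
force: [0.5, 0.2, -2.2]
grip_width: 0.276
```

```bash
python3 - <<'E'
from gr import *
s=st();R=Rt(s); print((R.T@(np.array([455.9,-333.7,72.7])-s['eef_pos'])).round(1), np.degrees(np.arctan2(R[1,1],R[0,1])))
im=capture('wrist')[:,:,::-1];cv2.imwrite('pics/w10.png',im)
cv2.imwrite('pics/s10.png',cv2.resize(capture('side')[100:260,330:490,::-1],None,fx=3.75,fy=3.75,interpolation=cv2.INTER_CUBIC))
E
```

```text
t 18.725 pos [ 456.3 -331.9  162.6] x [-0.  0. -1.] y [-0.048 -0.999 -0.   ] F [ 0.5  0.2 -2.2] g 0.276
[89.9  1.8  0.3] -92.72906784456677
```

View pics/w10.png

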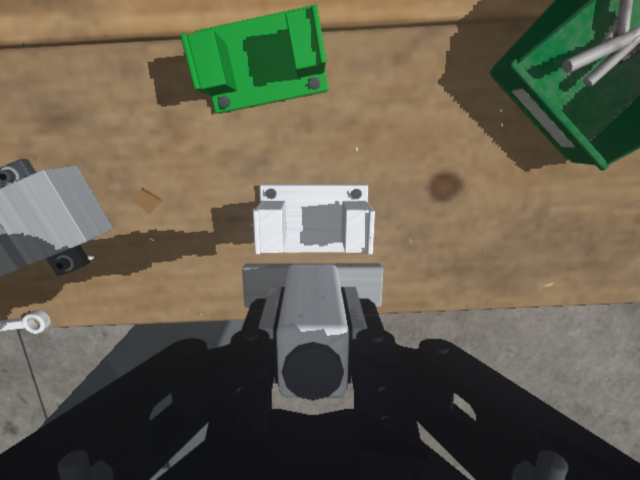

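View pics/s10.png

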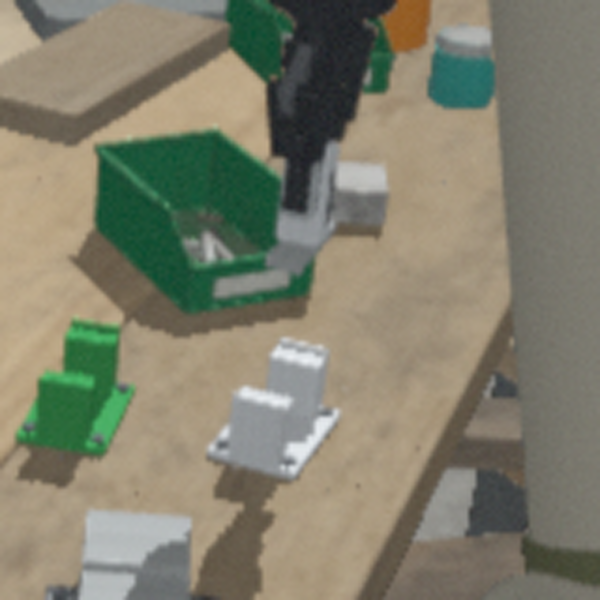

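The white cradle stands empty beneath the gauge, at about (313,218). I'll adjust by 1.8 mm and lower.

Call:
jog_arm(increments=[{"rx": 0, "ry": 0, "rz": 0, "hand": 10, "x": 15, "y": 1.8, "z": 0.3}, {"rx": 0, "ry": 0, "rz": 0, "hand": 10, "x": 20, "y": 0, "z": 0}, {"rx": 0, "ry": 0, "rz": 0, "hand": 10, "x": 10, "y": 0, "z": 0}, {"rx": 0, "ry": 0, "rz": 0, "hand": 10, "x": 0, "y": 0, "z": 0}])

```text
time_s: 19.32
eef_pos: [455.2, -334.6, 116.7]
ee_rot: [0.018, -0.707, 0.017, 0.707]
force: [-0.6, -0.1, -2.0]
grip_width: 0.273
```

```bash
python3 - <<'E'
from gr import *
s=st();R=Rt(s); print((R.T@(np.array([455.9,-333.7,72.7])-s['eef_pos'])).round(1))
im=capture('wrist')[:,:,::-1];cv2.imwrite('pics/z11.png',cv2.resize(im[130:330,190:440],None,fx=3,fy=3,interpolation=cv2.INTER_CUBIC))
E
```

```text
t 19.325 pos [ 455.2 -334.6  116.7] x [-0.001  0.001 -1.   ] y [-0.049 -0.999 -0.001] F [-0.6 -0.1 -2. ] g 0.273
[44.  -0.9 -0.7]
```

View pics/z11.png

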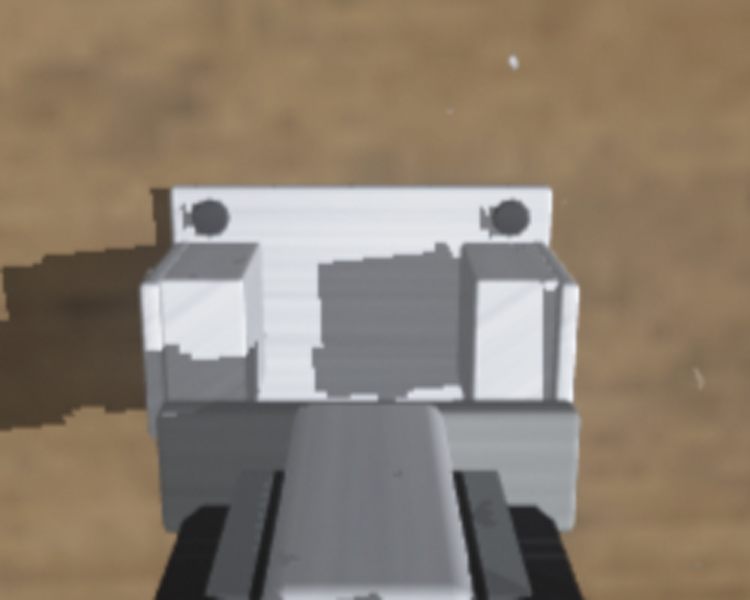

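The cradle's middle is at crop u≈360 and the foot's at 370, about 2 mm to the right. I'll shift by −1.6 mm and lower.

Call:
jog_arm(increments=[{"rx": 0, "ry": 0, "rz": 0, "hand": 10, "x": 10, "y": -1.6, "z": -0.5}, {"rx": 0, "ry": 0, "rz": 0, "hand": 10, "x": 15, "y": 0, "z": 0}, {"rx": 0, "ry": 0, "rz": 0, "hand": 10, "x": 8, "y": 0, "z": 0}, {"rx": 0, "ry": 0, "rz": 0, "hand": 10, "x": 3, "y": 0, "z": 0}, {"rx": 0, "ry": 0, "rz": 0, "hand": 10, "x": 0, "y": 0, "z": 0}])

```text
time_s: 20.0
eef_pos: [456.1, -333.4, 81.4]
ee_rot: [0.017, -0.707, 0.017, 0.707]
force: [0.2, 0.7, -2.6]
grip_width: 0.269
```

```bash
python3 - <<'E'
from gr import *
s=st();R=Rt(s); print((R.T@(np.array([455.9,-333.7,72.7])-s['eef_pos'])).round(1))
im=capture('wrist')[:,:,::-1];cv2.imwrite('pics/z12.png',cv2.resize(im[130:330,190:440],None,fx=3,fy=3,interpolation=cv2.INTER_CUBIC))
E
```

```text
t 20.0 pos [ 456.1 -333.4   81.4] x [-0.  0. -1.] y [-0.049 -0.999 -0.   ] F [ 0.2  0.7 -2.6] g 0.269
[8.7 0.3 0.2]
```

View pics/z12.png

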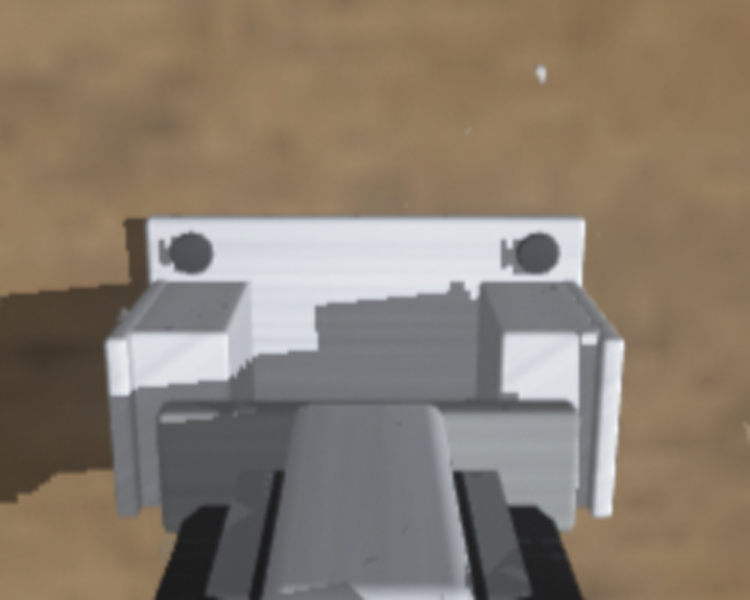

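The foot sits between the lips with roughly equal gaps (lips 108–623, foot 162–578). I'll lower onto the seat gently.

Call:
jog_arm(increments=[{"rx": 0, "ry": 0, "rz": 0, "hand": 10, "x": 4, "y": 0, "z": 0}, {"rx": 0, "ry": 0, "rz": 0, "hand": 10, "x": 3, "y": 0, "z": 0}, {"rx": 0, "ry": 0, "rz": 0, "hand": 10, "x": 1, "y": 0, "z": 0}, {"rx": 0, "ry": 0, "rz": 0, "hand": 10, "x": 0, "y": 0, "z": 0}])

```text
time_s: 20.55
eef_pos: [456.0, -333.4, 73.5]
ee_rot: [0.017, -0.707, 0.017, 0.707]
force: [0.5, 0.7, -2.0]
grip_width: 0.274
```

Call:
jog_arm(increments=[{"rx": 0, "ry": 0, "rz": 0, "hand": 10, "x": 0.6, "y": 0, "z": 0}, {"rx": 0, "ry": 0, "rz": 0, "hand": 10, "x": 0, "y": 0, "z": 0}])

```text
time_s: 20.8
eef_pos: [456.1, -333.4, 72.9]
ee_rot: [-0.017, 0.707, -0.017, -0.707]
force: [0.3, 0.1, -2.6]
grip_width: 0.275
```

Call:
jog_arm(increments=[{"rx": 0, "ry": 0, "rz": 0, "hand": 10, "x": 0.4, "y": 0, "z": 0}, {"rx": 0, "ry": 0, "rz": 0, "hand": 10, "x": 0, "y": 0, "z": 0}])

```text
time_s: 21.05
eef_pos: [456.1, -333.4, 72.8]
ee_rot: [-0.017, 0.707, -0.017, -0.707]
force: [-1.0, 1.7, 1.6]
grip_width: 0.274
```

It is seated at 72.8. I'll release now.

Call:
jog_arm(increments=[{"rx": 0, "ry": 0, "rz": 0, "hand": 35, "x": 0, "y": 0, "z": 0}, {"rx": 0, "ry": 0, "rz": 0, "hand": 50, "x": 0, "y": 0, "z": 0}, {"rx": 0, "ry": 0, "rz": 0, "hand": 60, "x": 0, "y": 0, "z": 0}, {"rx": 0, "ry": 0, "rz": 0, "hand": 70, "x": 0, "y": 0, "z": 0}, {"rx": 0, "ry": 0, "rz": 0, "hand": 70, "x": 0, "y": 0, "z": 0}])

```text
time_s: 21.68
eef_pos: [456.0, -333.4, 72.5]
ee_rot: [0.017, -0.707, 0.017, 0.707]
force: [0.4, -0.1, -0.1]
grip_width: 0.82
```

Call:
jog_arm(increments=[{"rx": 0, "ry": 0, "rz": 0, "hand": 70, "x": -5, "y": 0, "z": 0}, {"rx": 0, "ry": 0, "rz": 0, "hand": 70, "x": -20, "y": 0, "z": 0}, {"rx": 0, "ry": 0, "rz": 0, "hand": 70, "x": -40, "y": 0, "z": 0}, {"rx": 0, "ry": 0, "rz": 0, "hand": 70, "x": -50, "y": 0, "z": 0}, {"rx": 0, "ry": 0, "rz": 0, "hand": 70, "x": -30, "y": 0, "z": 0}])

```text
time_s: 22.3
eef_pos: [456.3, -333.6, 220.5]
ee_rot: [-0.017, 0.708, -0.018, -0.706]
force: [-0.4, -0.2, 0.1]
grip_width: 0.82
```

```bash
python3 - <<'E'
from gr import *
s=st()
im=capture('wrist')[:,:,::-1];cv2.imwrite('pics/w13.png',im)
sd=capture('side')[:,:,::-1];tp=capture('top')[:,:,::-1]
c=np.zeros((480,800,3),np.uint8)
c[:,:400]=cv2.resize(sd[160:256,340:420],(400,480),interpolation=cv2.INTER_CUBIC)
c[:,400:]=cv2.resize(im[140:284,230:350],(400,480),interpolation=cv2.INTER_CUBIC)
cv2.imwrite('pics/z13.png',c);cv2.imwrite('pics/t13.png',tp)
E
```

```text
t 22.3 pos [ 456.3 -333.6  220.5] x [ 0.002 -0.002 -1.   ] y [-0.049 -0.999  0.002] F [-0.4 -0.2  0.1] g 0.82
```

View pics/z13.png

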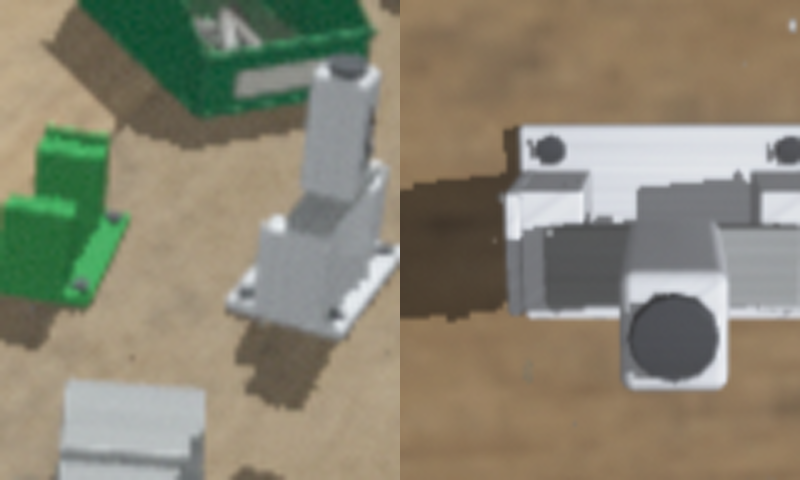

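View pics/t13.png

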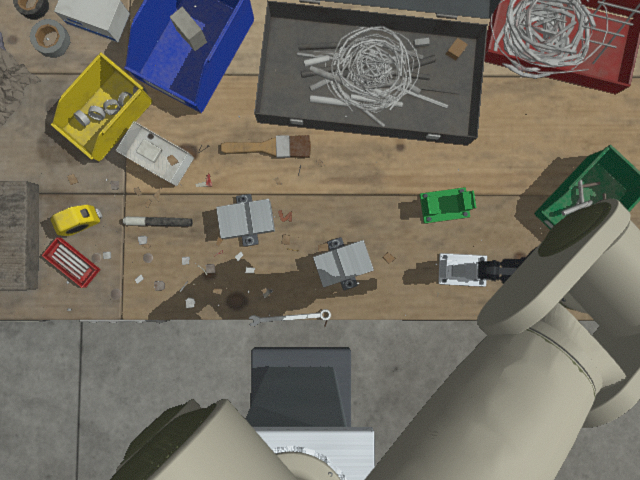

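The gauge stands upright in the white cradle with the gripper clear. The spanner (290,318), brush (265,147) and marker (157,222) are where they were.

Call:
jog_arm(increments=[{"rx": 0, "ry": 0, "rz": 0, "hand": 70, "x": -20, "y": 0, "z": 0}, {"rx": 0, "ry": 0, "rz": 0, "hand": 70, "x": 0, "y": 0, "z": 0}, {"rx": 0, "ry": 0, "rz": 0, "hand": 70, "x": 0, "y": 0, "z": 0}])

```text
time_s: 22.82
eef_pos: [455.8, -333.0, 236.1]
ee_rot: [0.018, -0.706, 0.017, 0.707]
force: [0.4, -0.1, 0.2]
grip_width: 0.821
```

```bash
python3 -c "
from rig import *
print(finish_job())"
```

```text
the job is handed in; nothing more can be done
None
```

I measured the left-hand block's groove with the depth gauge and stood the gauge back in its white cradle. The job was handed in at about 23 s.

- **Measuring:** The probe touched the groove floor with the tool tip at a height of about 71.9 mm. It slid in at a steady 12 N or so, and the foot landed flat on the block at 67.8 mm. The highest net force I read was about 24 N. From the tip height at contact, the groove is roughly 16–17 mm deep, but I did not read the pointer or see the probe directly.
- **Return:** The gauge touched down at 72.8 mm, which matches its height in the cradle before I picked it up (72.7 mm). The wrist and side pictures show it upright between the lips with the gripper clear.
- **Bystanders:** The last top picture shows the spanner, brush, marker and green look-alike where they were, although the arm's shadow darkens the spanner's left end.
- **Small disagreement:** On the way back, the wrist camera showed the foot about 2 mm off the cradle's middle, and I corrected this before lowering. No check failed.

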